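# Charge the mill jar from the spout carton

## Robot

A 6-joint arm with a two-finger parallel gripper is mounted at the origin on the work surface. World frame = base frame: x ahead of the robot, y to its left, z up, the work surface at z = 0. Lengths are in m, angles in rad, forces in N, time in s.
With the tool pointing down it reaches from about 0.375 to 0.9 m from the base axis. Payload 3.1 kg.
Tool frame: the origin (TCP) lies midway between the tips of the shut fingers; the grasp point (between the pads) lies 19 mm behind it; z points along the fingers, y is the line along which they close (so a half turn about z gives the same grasp; the last joint's range is limited). The gripper opens to 85 mm and grips with 20 to 120 N. Pads are 22 mm wide; open, the fingers measure 114 mm over their backs; the gripper's body (76 mm by 85 mm) begins 54 mm behind the grasp point. The pads swing forward as they close: fully open they stand 13 mm farther back than shut.
Start: joints at [-1.478, 0.527, 1.433, -0, 1.181, -0.178], TCP at [0.167, -0.602, 0.208] pointing down, gripper open.
Joint ranges: [-3.08, 3.08], [-0.75, 2.2], [0.22, 2.44], [-1.43, 4.57], [0, 2.65], [-2.85, 2.85]. Speed limits (rad/s): [2.79, 2.79, 3.14, 3.14, 3.14, 3.14].

## Interface

Orientations are given as a unit quaternion [x, y, z, w].
In Python, from station import manip gives the robot as it stands. The module is installed in compiled form; this text tells all that it offers.
- The arm moves only by the tool apply_moves, never from a script. Its arguments are lists of equal length, an entry for each row: "claw": the gripper's target within -1 to 1 (fully open at 1, half-way at 0, shut at -1); "travel": the shift along the tool's x, y, z scaled (see below), a list of three; "turn": the turn, a rotation vector about the tool's x, y, z scaled (see below), a list of three. In form: {"claw": [claw, ...], "travel": [[dx, dy, dz], ...], "turn": [[rx, ry, rz], ...]}. A call has 1 to 5 rows; each row is the pose to reach, as a shift and turn from the pose commanded when the call began, along the tool's axes at that moment, turning the shorter way round; what a row does not reach only later rows make up. The controller multiplies each number of a shift by 800 mm and each number of a turn by 180 degrees. A row lasts 1/12 s, in which the tool goes at most 41.7 mm and 7.16 degrees, less where a joint would pass 70% of its speed; a pose out of reach is approached as far as the arm can. A call with a number of a shift or a turn outside -1 to 1 is refused whole. A call with a gripper value outside its range is refused whole. The fingers move at their own pace and stop on an object; "newtons" is the grip in N (left out, the last holds). Time passes only in rows, so rows that repeat a pose let the fingers close. It gives the time, the measured TCP pose, the force, the opening and the grip force at its end, in the units of the state.
- manip.sense(): the state, without advancing time (a new reading comes with each control period).
- manip.snapshot(name): name is "side" or "top" or "wrist"; returns a dict with "pixels" (420x560x3 uint8, red, green, blue), "depth" (420x560 float32, m along the optical axis (not along the pixel's ray), 0 where there is no reading), "intrinsics" (3x3 intrinsics, pixels), "R" (3x3) and "t" (3): a world point X has camera coordinates R X + t. Camera axes: x right, y down, z forward; pixel columns grow to the right and rows downward; lengths in m; the calibration is good to about 2 mm. A picture is of the moment at which its call begins.
- manip.sign_off(): hands the job in; it is judged then, once.
The state is a dict: "t": time; "q": joint angles; "qd": joint speeds; "tau": joint torques, N m; "tcp_pos": TCP position; "tool_rot": TCP orientation; "force": force on the tool from outside, world axes, zero at the start; "ft_torque": the same for the moment, N m; "finger_gap": opening from 0.0 (shut) to 1.0 (fully open); "gripper_force": force on a finger pad.
Only numpy, scipy, OpenCV 4.12 (cv2) and the standard library are available. Lean on these libraries where they do the work, as an engineer would, in place of code of your own. Each camera call takes 0.05 s, during which the arm holds its last target. There are 200 camera calls.

## Task

While the carton stands on the table, pull its folded spout fully out by the orange grip. Then pick the carton up, pour all eight porcelain grinding balls into the mill jar from close above its mouth, and set the carton upright on the table again without dropping it. Leave the jar standing where it is, and leave the jar's lid, the pencil cup and the dust mask alone.

Things in the scene. Friction and masses are not known exactly. Their poses are not given: they have to be found in the camera images.
- carton: white closed board carton with terracotta bands, 160 long (its x) x 64 thick (y, gripped across this from above) x 120 high (z), walls 3 mm, 0.26 to 0.42 kg empty. Origin: centre of its underside; the spout is in its -x end. Eight balls (0.11 kg in all) lie loose on its floor and roll to the lower end. On the table it slides at 2 to 4 N sideways: swing the spout round its hinge, do not drag it
- spout (a joint): white fold-out spout in the -x end, rad: 0 folded in flush (starts 0 to 0.12), stop at 1.05 fully out. Hinged along the carton's y at the foot of the end wall; its top swings out and down. Friction (0.035 N m) holds it where left. Panel 57 wide x 75 long, cheeks at both sides. Fully out it rises 30 degrees to its lip: balls run out once the carton is tipped nose down over 30; 45 to 50 empties it
- spout_hinge (a point): the spout's hinge line, on the carton: at (-78.5, 0, 3) mm in the carton's frame
- spout_grip (a point): where to pinch the orange grip, an upright rib 10 mm thick (along the carton's y). The rib stands 28 mm out from the panel and spans 66 to 98 mm from the hinge along it, so its upper 23 mm pass the panel's top edge. This point is 86 mm from the hinge along the panel, 18 mm in front of it. Behind the folded-in rib is the end wall, 120 mm high
- spout_lip (a point): middle of the spout panel's free edge, over which the balls run: 75 mm from the hinge along the panel. With the spout fully out it lies at (-143.5, 0, 40.5) mm in the carton's frame; the orange grip then reaches 20 mm beyond and 29 mm below the chute there
- jar: blue stoneware mill jar, open, 140 mm across and 110 high, heavy (1.6 kg). Origin: centre of its underside; z up
- jar_in (a point): centre of the jar's inner floor, 12 mm above its underside
- jar_rim (a point): centre of the jar's round mouth, 110 mm above the table; the mouth is 110 mm wide, its rim 9 mm thick
- jar_lid: the jar's blue lid with a knob, 128 mm across, 45 high, lying on the table; origin centre of its underside. Leave alone
- pencil_cup: blue cup 72 mm across and 90 high with pencils that reach up to 140 mm; origin centre of its underside. Leave alone
- dust_mask: white dust mask, a dome 120 mm across and 51 high, with yellow straps 85 mm to its +x side; origin centre of its underside. Leave alone
- ball1_center (a point): centre of a white porcelain grinding ball, 22 mm, 14 g, polished and slippery; at the start inside the carton
- ball2_center (a point): centre of a white porcelain grinding ball, 22 mm, 14 g, polished and slippery; at the start inside the carton
- ball3_center (a point): centre of a white porcelain grinding ball, 22 mm, 14 g, polished and slippery; at the start inside the carton
- ball4_center (a point): centre of a white porcelain grinding ball, 22 mm, 14 g, polished and slippery; at the start inside the carton
- ball5_center (a point): centre of a white porcelain grinding ball, 22 mm, 14 g, polished and slippery; at the start inside the carton
- ball6_center (a point): centre of a white porcelain grinding ball, 22 mm, 14 g, polished and slippery; at the start inside the carton
- ball7_center (a point): centre of a white porcelain grinding ball, 22 mm, 14 g, polished and slippery; at the start inside the carton
- ball8_center (a point): centre of a white porcelain grinding ball, 22 mm, 14 g, polished and slippery; at the start inside the carton

How it is judged:
By the outcome, as a careful person would: the job done as asked, in the order asked, and still so for the second after the job is handed in, with the robot touching nothing.
It also fails if it takes over 72 s, if anything falls off the work surface, if the arm or the gripper's body presses on something with over 40 N, if the wrist force passes 120 N, or if a joint passes its speed limit or range.

## Working session

There is one attempt and no reset: what is moved stays moved. The work goes in short steps, Python scripts to look and compute and a tool call to move; the robot and the scene stay as the last step left them, time stands still between calls to the robot, and variables do not carry over. Pictures are saved under pics/ and viewed, at most 10 in all, crops included, and the job is handed in when it is done.

Besides the shell and the picture viewer there is one more tool, called after "Request:" as name(argument=value, ...) on one line, values as JSON. apply_moves: Moves the arm, as the interface text tells. Shifts and turns lie within -1 to 1; 1 stands for 800 mm of shift or 180 degrees of turn. Its arguments: {"type":"object","properties":{"claw":{"type":"array","items":{"type":"number"}},"travel":{"type":"array","items":{"type":"array","items":{"type":"number"}}},"turn":{"type":"array","items":{"type":"array","items":{"type":"number"}}},"newtons":{"type":"number"}},"required":["claw","travel","turn"]}

```bash
mkdir -p pics; cat > h.py <<'E'
import numpy as np, cv2
from station import manip
from scipy.spatial.transform import Rotation as Rn
def snap(n,f=None):
    s=manip.snapshot(n)
    if f: cv2.imwrite('pics/'+f,cv2.cvtColor(s['pixels'],cv2.COLOR_RGB2BGR))
    return s
def cloud(s):
    K=s['intrinsics'];d=s['depth'];v,u=np.mgrid[:d.shape[0],:d.shape[1]]
    c=np.stack([(u-K[0,2])/K[0,0]*d,(v-K[1,2])/K[1,1]*d,d],-1)
    return (c-s['t'])@s['R']
def rel(p,q=None):
    """world target pos -> travel numbers, from current measured pose"""
    st=manip.sense();R=Rn.from_quat(st['tool_rot'])
    t=R.inv().apply(np.array(p)-st['tcp_pos'])/0.8
    r=(R.inv()*q).as_rotvec()/np.pi if q is not None else np.zeros(3)
    return t.round(4),r.round(4)
E
python3 - <<'E'
from h import *
a=snap('top','top.png');b=snap('side','side.png')
for s in(a,b): print(s['intrinsics'].round(1).tolist(),s['R'].round(3).tolist(),s['t'].round(3))
print(manip.sense())
P=cloud(a);hsv=cv2.cvtColor(a['pixels'],cv2.COLOR_RGB2HSV)
m=(P[...,2]>.02)&(a['depth']>0)
n,l,st,c=cv2.connectedComponentsWithStats(m.astype(np.uint8))
for i in range(1,n):
    if st[i,4]>150:
        k=l==i;print(i,st[i],P[k].mean(0).round(3),P[k].min(0).round(3),P[k].max(0).round(3),hsv[k].mean(0).round())
E
```

```text
[[379.4, 0.0, 286.5], [0.0, 379.4, 212.6], [0.0, 0.0, 1.0]] [[0.238, -0.971, -0.003], [-0.951, -0.232, -0.202], [0.196, 0.051, -0.979]] [-0.131  0.609  0.635]
[[407.7, 0.0, 279.8], [0.0, 407.7, 208.6], [0.0, 0.0, 1.0]] [[-0.949, -0.316, -0.008], [-0.183, 0.572, -0.8], [0.257, -0.757, -0.6]] [0.572 0.19  0.715]
{'t': 0.1, 'q': array([-1.47846976e+00,  5.28393889e-01,  1.43379285e+00,  1.01432809e-05,
        1.18139378e+00, -1.78452742e-01]), 'qd': array([-0.00013688, -0.00401433, -0.00365023,  0.00172515,  0.00049496,
        0.00036199]), 'tau': array([-5.13406085e-04, -4.43303561e+01, -1.78586411e+01, -1.87210640e-04,
        3.87704626e-03, -1.54771999e-05]), 'tcp_pos': array([ 0.16717102, -0.601505  ,  0.20711287]), 'tool_rot': array([ 9.90848584e-01,  1.34974429e-01,  4.74741920e-05, -9.92807336e-04]), 'force': array([ 0.2933386 , -0.08268265, -0.27932666]), 'ft_torque': array([ 0.05239868,  0.03986983, -0.01284437]), 'gripper_force': 0.0, 'finger_gap': 0.9993613723365012}
1 [ 203  119   55   51 2129] [0.738 0.161 0.037] [0.688 0.11  0.02 ] [0.798 0.22  0.055] [ 13.  13. 158.]
13 [274 144  54  48 925] [0.729 0.016 0.029] [ 0.677 -0.037  0.02 ] [0.773 0.066 0.048] [105. 113. 138.]
53 [ 360  173   89   82 3557] [ 0.668 -0.188  0.082] [ 0.601 -0.257  0.02 ] [ 0.739 -0.119  0.114] [105. 118.  97.]
68 [ 155  185  113   79 4105] [0.566 0.128 0.116] [0.521 0.046 0.021] [0.616 0.246 0.125] [ 24.  51. 167.]
80 [ 332  284   57   48 1074] [ 0.487 -0.142  0.075] [ 0.448 -0.18   0.02 ] [ 0.527 -0.099  0.141] [ 85. 129.  89.]
```

View pics/top.png

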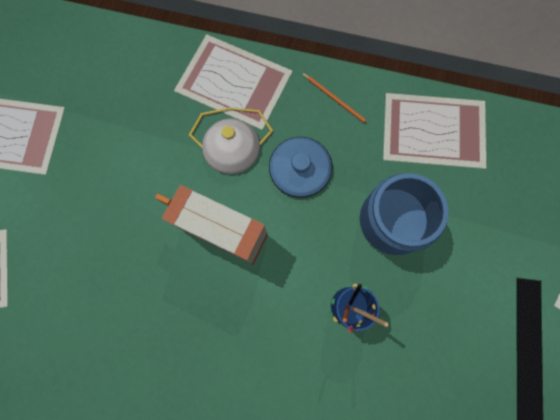

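View pics/side.png

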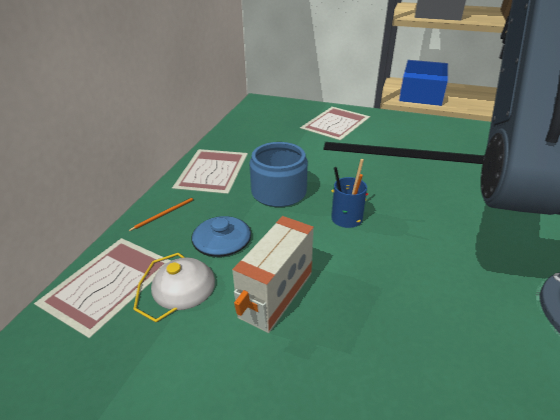

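The top view shows the carton at pixel (215,222) with its orange grip at (163,199). The jar mouth is at (407,208), the lid at (300,165), the cup at (356,308) and the mask at (231,146). The side view confirms that the spout end faces +y, away from the jar.

```bash
python3 - <<'E'
from h import *
for n in('top','side'):
    s=snap(n);P=cloud(s);hsv=cv2.cvtColor(s['pixels'],cv2.COLOR_RGB2HSV)
    near=(np.hypot(P[...,0]-.566,P[...,1]-.128)<.14)
    m=(abs(P[...,2]-.12)<.006)&near
    r=cv2.minAreaRect((P[m][:,:2]*1000).astype(np.float32));print(n,r,cv2.boxPoints(r).round().tolist(),np.median(P[m][:,2]))
    o=near&(hsv[...,0]>5)&(hsv[...,0]<16)&(hsv[...,1]>190)&(hsv[...,2]>120)&(P[...,2]>.05)
    q=P[o];v,u=np.nonzero(o);print('orange',o.sum(),u.mean(),v.mean(),q.mean(0).round(3),q.min(0).round(3),q.max(0).round(3))
    j=(abs(P[...,2]-.11)<.006)&(np.hypot(P[...,0]-.668,P[...,1]+.188)<.1)
    print('jar',cv2.minEnclosingCircle((P[j][:,:2]*1000).astype(np.float32)),cv2.fitEllipse((P[j][:,:2]*1000).astype(np.float32)))
E
```

```text
top ((568.258056640625, 131.11036682128906), (160.48243713378906, 64.71372985839844), 78.1573257446289) [[520.0, 59.0], [583.0, 46.0], [616.0, 203.0], [553.0, 216.0]] 0.12123717956715142<stdin>:8: RuntimeWarning: Mean of empty slice.
  ret = ret.dtype.type(ret / rcount)
  ret = um.true_divide(
Traceback (most recent call last):
ValueError: zero-size array to reduction operation minimum which has no identity
```

```bash
python3 - <<'E'
from h import *
c=np.array([.5683,.1311]);d=np.array([np.cos(np.radians(78.16)),np.sin(np.radians(78.16))]);n=np.array([-d[1],d[0]])
for nm in('top','side'):
    s=snap(nm);P=cloud(s);hsv=cv2.cvtColor(s['pixels'],cv2.COLOR_RGB2HSV)
    a=(P[...,:2]-c)@d;b=(P[...,:2]-c)@n
    o=(a>.085)&(a<.16)&(abs(b)<.04)&(P[...,2]>.04)&(hsv[...,1]>150)&((hsv[...,0]<20))
    q=np.c_[a[o],b[o],P[o][:,2]]
    print(nm,o.sum(),np.percentile(q,[2,50,98],axis=0).round(4).tolist(),hsv[o].mean(0))
    j=(abs(P[...,2]-.11)<.006)&(np.hypot(P[...,0]-.668,P[...,1]+.188)<.1)
    print('jar',cv2.minEnclosingCircle((P[j][:,:2]*1000).astype(np.float32)))
    m=(abs(P[...,2]-.12)<.005)&(abs(a)<.1)&(abs(b)<.05);print(cv2.minAreaRect((P[m][:,:2]*1000).astype(np.float32)))
E
```

```text
top 70 [[0.0905, -0.0027, 0.0968], [0.1019, 0.0013, 0.1], [0.1142, 0.0051, 0.1023]] [ 13.75714286 160.38571429 163.85714286]
jar ((670.7815551757812, -189.46578979492188), 64.36898040771484)
((568.3934936523438, 131.302734375), (160.9342041015625, 64.84506225585938), 78.15422058105469)
side 286 [[0.0853, -0.0016, 0.0582], [0.1031, 0.0053, 0.0872], [0.1167, 0.0159, 0.1004]] [ 13.22027972 206.37762238 147.2027972 ]
jar ((670.109375, -189.8867950439453), 66.08917999267578)
((567.471435546875, 130.07040405273438), (162.28207397460938, 65.87690734863281), 78.26478576660156)
```

Request:
apply_moves(claw=[1, 1, 1, 1, 1], travel=[[0.786, -0.865, -0.0625], [0.786, -0.865, -0.0625], [0.786, -0.865, -0.0625], [0.786, -0.865, -0.0625], [0.786, -0.865, -0.0625]], turn=[[0, 0, 0], [0, 0, 0], [0, 0, 0], [0, 0, 0], [0, 0, 0]])

```text
t: 0.67
tcp_pos: [0.2612, -0.4146, 0.2191]
tool_rot: [0.991, 0.135, 0.0, -0.0]
force: [1.4, -0.4, 0.4]
finger_gap: 0.998
gripper_force: 0.0
```

Request:
apply_moves(claw=[1, 1, 1, 1, 1], travel=[[0.611, -0.672, -0.049], [0.611, -0.672, -0.049], [0.611, -0.672, -0.049], [0.611, -0.672, -0.049], [0.611, -0.672, -0.049]], turn=[[0, 0, 0], [0, 0, 0], [0, 0, 0], [0, 0, 0], [0, 0, 0]])

```text
t: 1.08
tcp_pos: [0.355, -0.2289, 0.2307]
tool_rot: [0.991, 0.135, 0.0, 0.0]
force: [1.2, -0.6, 0.5]
finger_gap: 0.995
gripper_force: 0.0
```

Request:
apply_moves(claw=[1, 1, 1, 1, 1], travel=[[0.435, -0.479, -0.035], [0.435, -0.479, -0.035], [0.435, -0.479, -0.035], [0.435, -0.479, -0.035], [0.435, -0.479, -0.035]], turn=[[0, 0, 0], [0, 0, 0], [0, 0, 0], [0, 0, 0], [0, 0, 0]])

```text
t: 1.5
tcp_pos: [0.4486, -0.0428, 0.242]
tool_rot: [0.991, 0.135, 0.0, 0.0]
force: [1.3, -1.0, 0.5]
finger_gap: 1.004
gripper_force: 0.0
```

Request:
apply_moves(claw=[1, 1, 1, 1, 1], travel=[[0.26, -0.287, -0.02], [0.26, -0.287, -0.02], [0.26, -0.287, -0.02], [0.26, -0.287, -0.02], [0.26, -0.287, -0.02]], turn=[[0, 0, -0.348], [0, 0, -0.348], [0, 0, -0.348], [0, 0, -0.348], [0, 0, -0.348]])

```text
t: 1.92
tcp_pos: [0.5419, 0.1433, 0.2525]
tool_rot: [0.9, 0.436, 0.0, 0.0]
force: [1.3, -0.0, -0.6]
finger_gap: 0.997
gripper_force: 0.0
```

```bash
cat >> h.py <<'E'
C=np.array([.568,.1307,0]);YAW=78.16
def pose(az,tilt):
    """tool x toward azimuth az, pointing down, body then leaning toward az by tilt deg"""
    z=Rn.from_euler('z',az,degrees=True)
    return z*Rn.from_euler('y',tilt,degrees=True)*Rn.from_euler('x',180,degrees=True)
E
python3 - <<'E'
from h import *
print(rel([.588,.2327,.2],pose(YAW,0)),manip.sense()['q'].round(3))
E
```

```text
(array([ 0.1234, -0.024 ,  0.0656]), array([ 1.000e-04,  0.000e+00, -1.469e-01])) [ 0.059  0.39   1.543 -0.     1.208  0.728]
```

Request:
apply_moves(claw=[0, 0, 0, 0, 0], travel=[[0.1234, -0.024, 0.0656], [0.1234, -0.024, 0.0656], [0.1234, -0.024, 0.0656], [0.1234, -0.024, 0.0656], [0.1234, -0.024, 0.0656]], turn=[[0, 0, -0.147], [0, 0, -0.147], [0, 0, -0.147], [0, 0, -0.147], [0, 0, -0.147]])

```text
t: 2.33
tcp_pos: [0.5875, 0.2316, 0.1979]
tool_rot: [0.777, 0.629, -0.001, -0.001]
force: [0.6, -0.5, -0.3]
finger_gap: 0.502
gripper_force: 0.0
```

```bash
python3 - <<'E'
from h import *
s=snap('wrist','w1.png');P=cloud(s);hsv=cv2.cvtColor(s['pixels'],cv2.COLOR_RGB2HSV)
c=C[:2];d=np.array([np.cos(np.radians(YAW)),np.sin(np.radians(YAW))]);n=np.array([-d[1],d[0]])
a=(P[...,:2]-c)@d;b=(P[...,:2]-c)@n
o=(a>.07)&(a<.16)&(abs(b)<.04)&(P[...,2]>.04)&(hsv[...,1]>150)&(hsv[...,0]<20)
q=np.c_[a[o],b[o],P[o][:,2]]
print(o.sum(),np.percentile(q,[2,50,98],axis=0).round(4).tolist() if o.any() else 0)
m=(abs(P[...,2]-.12)<.005)&(abs(a)<.1)&(abs(b)<.05);print(cv2.minAreaRect((P[m][:,:2]*1000).astype(np.float32)), np.percentile(a[m],99.5),np.percentile(b[m],[.5,99.5]))
st=manip.sense();print(st['tcp_pos'],st['q'].round(3),rel([.588,.2327,.068],pose(YAW,0)))
E
```

```text
1085 [[0.0703, -0.0298, 0.0589], [0.0769, -0.0004, 0.1197], [0.1157, 0.029, 0.1216]]
((569.71533203125, 134.45294189453125), (149.24082946777344, 64.95506286621094), 78.20012664794922) 0.07822166000076936 [-0.0326757   0.03086425]
[0.58762426 0.23069626 0.1988736 ] [ 0.197  0.547  1.424 -0.     1.173  0.411] (array([0.0027, 0.0002, 0.1636]), array([-0.0005,  0.0003, -0.0022]))
```

View pics/w1.png

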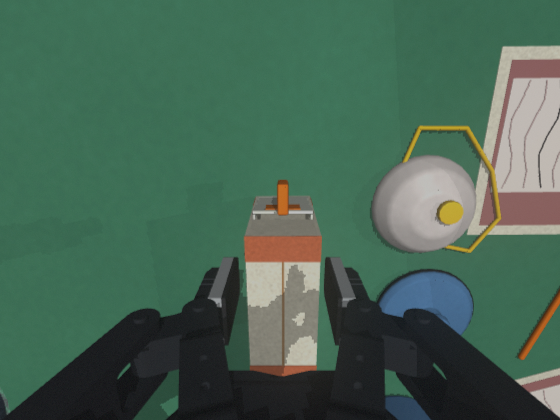

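The wrist view shows the orange rib at about (283,198), in line with the carton's axis (u=284) and clear of the mask. I'll descend and pinch it.

Request:
apply_moves(claw=[0, 0, 0, 0, 0], travel=[[0.0027, 0.0018, 0.05], [0.0027, 0.0018, 0.1], [0.0027, 0.0018, 0.14], [0.0027, 0.0018, 0.1636], [0.0027, 0.0018, 0.1636]], turn=[[0, 0, -0.002], [0, 0, -0.002], [0, 0, -0.002], [0, 0, -0.002], [0, 0, -0.002]], newtons=25)

```text
t: 2.8
tcp_pos: [0.5865, 0.23, 0.0651]
tool_rot: [0.778, 0.629, -0.004, -0.002]
force: [-0.5, 0.5, 0.1]
finger_gap: 0.496
gripper_force: 0.0
```

Request:
apply_moves(claw=[-1, -1, -1, -1, -1], travel=[[0, 0, 0], [0, 0, 0], [0, 0, 0], [0, 0, 0], [0, 0, 0]], turn=[[0, 0, 0], [0, 0, 0], [0, 0, 0], [0, 0, 0], [0, 0, 0]], newtons=25)

```text
t: 3.22
tcp_pos: [0.5917, 0.2324, 0.0714]
tool_rot: [0.777, 0.63, 0.002, 0.001]
force: [-0.1, 0.5, 5.1]
finger_gap: 0.103
gripper_force: 27.5
```

```bash
cat > arc.py <<'E'
from h import *
# tool rows for swinging about the hinge, angles deg from current
import sys
st=manip.sense();R=Rn.from_quat(st['tool_rot'])
d=np.array([np.cos(np.radians(YAW)),np.sin(np.radians(YAW)),0]);h=C+.0785*d+[0,0,.003]
ax=np.cross([0,0,1],d)
for A in map(float,sys.argv[1:]):
    Q=Rn.from_rotvec(np.radians(A)*ax);p=h+Q.apply(st['tcp_pos']-h)
    print(A,*[x.tolist() for x in rel(p,Q*R)])
print(st['tcp_pos'].round(4),st['q'].round(3),st['force'].round(1),st['finger_gap'],((st['tcp_pos']-h)@d).round(4))
E
python3 arc.py 6 12 18 24 30 36 42 48 54 57
```

```text
6.0 [0.0088, -0.0, 0.0039] [-0.0, -0.0333, -0.0001]
12.0 [0.017, -0.0001, 0.0086] [-0.0001, -0.0667, -0.0003]
18.0 [0.0248, -0.0001, 0.0142] [-0.0001, -0.1, -0.0004]
24.0 [0.0319, -0.0001, 0.0206] [-0.0001, -0.1333, -0.0006]
30.0 [0.0383, -0.0002, 0.0277] [-0.0002, -0.1667, -0.0007]
36.0 [0.044, -0.0002, 0.0354] [-0.0002, -0.2, -0.0008]
42.0 [0.0488, -0.0002, 0.0437] [-0.0003, -0.2333, -0.001]
48.0 [0.0527, -0.0003, 0.0524] [-0.0003, -0.2667, -0.0011]
54.0 [0.0557, -0.0003, 0.0615] [-0.0003, -0.3, -0.0013]
57.0 [0.0568, -0.0003, 0.0662] [-0.0003, -0.3167, -0.0013]
[0.5917 0.2324 0.0714] [0.199 0.709 1.516 0.    0.912 0.406] [-0.1  0.5  5.1] 0.10324238790778228 0.0259
```

Request:
apply_moves(claw=[-1, -1, -1, -1, -1], travel=[[0.0088, 0, 0.0039], [0.017, 0, 0.0086], [0.0248, 0, 0.0142], [0.0319, 0, 0.0206], [0.0319, 0, 0.0206]], turn=[[0, -0.0333, 0], [0, -0.0667, 0], [0, -0.1, 0], [0, -0.1333, 0], [0, -0.1333, 0]])

```text
t: 3.63
tcp_pos: [0.5961, 0.2621, 0.0507]
tool_rot: [0.758, 0.619, -0.16, 0.132]
force: [1.6, 2.5, 5.5]
finger_gap: 0.102
gripper_force: 27.9
```

```bash
python3 arc.py 6 12 18 24 30 33 36 39; python3 - <<'E'
from h import *
s=snap('side','s2.png')
s=snap('top');P=cloud(s);m=(abs(P[...,2]-.12)<.006)&(np.hypot(P[...,0]-.568,P[...,1]-.13)<.12)
print(cv2.minAreaRect((P[m][:,:2]*1000).astype(np.float32)))
E
```

```text
6.0 [0.0085, 0.0, 0.0046] [0.0001, -0.0333, -0.0001]
12.0 [0.0164, 0.0, 0.01] [0.0003, -0.0667, -0.0003]
18.0 [0.0237, 0.0, 0.0163] [0.0004, -0.1, -0.0004]
24.0 [0.0303, 0.0, 0.0232] [0.0006, -0.1333, -0.0006]
30.0 [0.0362, 0.0, 0.0309] [0.0007, -0.1667, -0.0007]
33.0 [0.0388, 0.0, 0.0349] [0.0008, -0.1833, -0.0008]
36.0 [0.0412, 0.0, 0.0391] [0.0008, -0.2, -0.0008]
39.0 [0.0434, 0.0, 0.0433] [0.0009, -0.2167, -0.0009]
[0.5961 0.2621 0.0507] [ 0.408  0.882  1.249 -0.357  1.277  0.76 ] [1.6 2.5 5.5] 0.10214332581367848 0.0559
((569.5737915039062, 131.469970703125), (160.50608825683594, 64.48699188232422), 78.16749572753906)
```

View pics/s2.png

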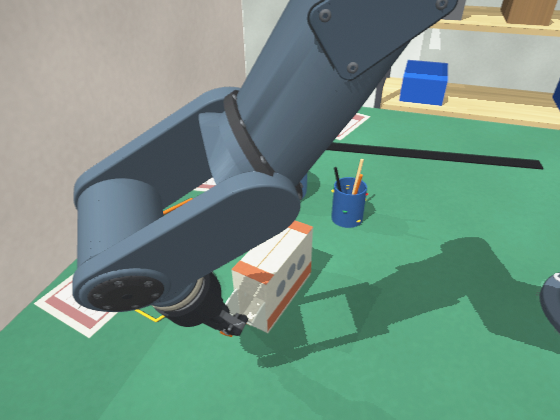

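The side view shows the fingers on the rib at (235,323) and the spout opening. The carton has stayed put to within about 1 mm, so I'll go on.

Request:
apply_moves(claw=[-1, -1, -1, -1, -1], travel=[[0.0085, 0, 0.0046], [0.0164, 0, 0.01], [0.0237, 0, 0.0163], [0.0237, 0, 0.0163], [0.0237, 0, 0.0163]], turn=[[0, -0.0333, 0], [0, -0.0667, 0], [0, -0.1, 0], [0, -0.1, 0], [0, -0.1, 0]])

```text
t: 4.15
tcp_pos: [0.5967, 0.2693, 0.0308]
tool_rot: [0.724, 0.589, -0.279, 0.225]
force: [-0.9, 2.1, 0.6]
finger_gap: 0.098
gripper_force: 27.9
```

```bash
python3 arc.py 6 10 12 14 16
```

```text
6.0 [0.008, 0.0, 0.0041] [0.0001, -0.0333, 0.0]
10.0 [0.0131, 0.0, 0.0073] [0.0002, -0.0556, 0.0001]
12.0 [0.0156, 0.0001, 0.009] [0.0002, -0.0667, 0.0001]
14.0 [0.018, 0.0001, 0.0109] [0.0002, -0.0778, 0.0001]
16.0 [0.0203, 0.0001, 0.0127] [0.0003, -0.0889, 0.0001]
[0.5967 0.2693 0.0308] [ 0.503  1.055  1.043 -0.532  1.575  0.853] [-0.9  2.1  0.6] 0.09848004242417663 0.063
```

Request:
apply_moves(claw=[-1, -1, -1, -1, -1], travel=[[0.008, 0, 0.0041], [0.0131, 0, 0.0073], [0.0156, 0, 0.009], [0.018, 0, 0.0109], [0.018, 0, 0.0109]], turn=[[0, -0.0333, 0], [0, -0.0556, 0], [0, -0.0667, 0], [0, -0.0778, 0], [0, -0.0778, 0]])

```text
t: 4.57
tcp_pos: [0.5985, 0.2728, 0.0162]
tool_rot: [0.685, 0.557, -0.365, 0.296]
force: [-0.1, -0.4, 3.0]
finger_gap: 0.097
gripper_force: 28.0
```

```bash
python3 arc.py 2 4 6; python3 - <<'E'
from h import *
s=snap('top','t3.png');P=cloud(s);m=(abs(P[...,2]-.12)<.006)&(np.hypot(P[...,0]-.568,P[...,1]-.13)<.12)
print(cv2.minAreaRect((P[m][:,:2]*1000).astype(np.float32)))
E
```

```text
2.0 [0.0027, 0.0, 0.0012] [0.0, -0.0111, 0.0]
4.0 [0.0054, 0.0, 0.0025] [0.0, -0.0222, 0.0]
6.0 [0.008, 0.0, 0.0039] [0.0, -0.0333, 0.0]
[0.5985 0.2728 0.0162] [ 0.552  1.204  0.875 -0.666  1.8    0.861] [-0.1 -0.4  3. ] 0.09726432386433334 0.0668
((571.2949829101562, 132.69317626953125), (161.0558624267578, 64.8275146484375), 78.56402587890625)
```

Request:
apply_moves(claw=[-0.2, -0.2, -0.2, -0.2, -0.2], travel=[[0, 0, 0], [0, 0, 0], [0, 0, -0.02], [0, 0, -0.06], [0, 0, -0.1]], turn=[[0, 0, 0], [0, 0, 0], [0, 0, 0], [0, 0, 0], [0, 0, 0]])

```text
t: 5.03
tcp_pos: [0.6124, 0.3371, 0.0624]
tool_rot: [0.686, 0.556, -0.366, 0.295]
force: [1.0, -0.1, -0.0]
finger_gap: 0.402
gripper_force: 0.0
```

```bash
python3 - <<'E'
from h import *
s=manip.sense();print(s['tcp_pos'],s['q'].round(3),rel([.6,.36,.26],pose(YAW,0)))
E
```

```text
[0.61239165 0.33705154 0.06242474] [ 0.605  1.225  0.668 -0.668  1.978  0.781] (array([-0.1909, -0.0217, -0.1585]), array([-0.0011,  0.3113, -0.0005]))
```

Request:
apply_moves(claw=[1, 1, 1, 1, 1], travel=[[-0.191, -0.0217, -0.1585], [-0.191, -0.0217, -0.1585], [-0.191, -0.0217, -0.1585], [-0.191, -0.0217, -0.1585], [-0.191, -0.0217, -0.1585]], turn=[[0, 0, 0], [0, 0.08, 0], [0, 0.16, 0], [0, 0.24, 0], [0, 0.311, 0]])

```text
t: 5.45
tcp_pos: [0.6001, 0.3622, 0.2645]
tool_rot: [0.756, 0.613, -0.178, 0.148]
force: [0.5, 0.3, 0.2]
finger_gap: 0.998
gripper_force: 0.0
```

```bash
python3 - <<'E'
from h import *
s=snap('top','t4.png');b=snap('side','s4.png');P=cloud(s);m=(abs(P[...,2]-.12)<.006)&(np.hypot(P[...,0]-.568,P[...,1]-.13)<.12)
r=cv2.minAreaRect((P[m][:,:2]*1000).astype(np.float32));print(r)
S=manip.sense();print(S['tcp_pos'],S['q'].round(3),rel([.57,.133,.26],pose(YAW,0)))
for s in(b,):
    P=cloud(s);hsv=cv2.cvtColor(s['pixels'],cv2.COLOR_RGB2HSV)
    d=np.array([np.cos(np.radians(78.4)),np.sin(np.radians(78.4))]);n=np.array([-d[1],d[0]]);c=np.array(r[0])/1000
    a=(P[...,:2]-c)@d;bb=(P[...,:2]-c)@n
    o=(a>.085)&(a<.2)&(abs(bb)<.04)&(P[...,2]>.006)
    og=o&(hsv[...,1]>150)&(hsv[...,0]<20);w=o&(hsv[...,1]<80)
    for k in(og,w):
        q=np.c_[a[k],bb[k],P[k][:,2]];print(k.sum(),np.percentile(q,[1,50,99],axis=0).round(3).tolist() if k.any() else'')
    q=np.c_[a[w],P[w][:,2]][abs(bb[w])<.02]; print(np.polyfit(q[:,0],q[:,1],1))
E
```

```text
((569.824951171875, 126.53206634521484), (160.8238067626953, 64.7750473022461), 78.4322738647461)
[0.60336085 0.36021492 0.27460867] [ 0.534  0.771  0.852 -0.356  1.814  0.715] (array([-0.2484,  0.0183,  0.1439]), array([ 0.0057,  0.1465, -0.0027]))
247 [[0.142, -0.003, 0.016], [0.161, 0.005, 0.036], [0.176, 0.006, 0.049]]
1289 [[0.086, -0.028, 0.011], [0.111, -0.005, 0.039], [0.143, 0.03, 0.075]]
[ 0.54120294 -0.0355794 ]
```

View pics/s4.png

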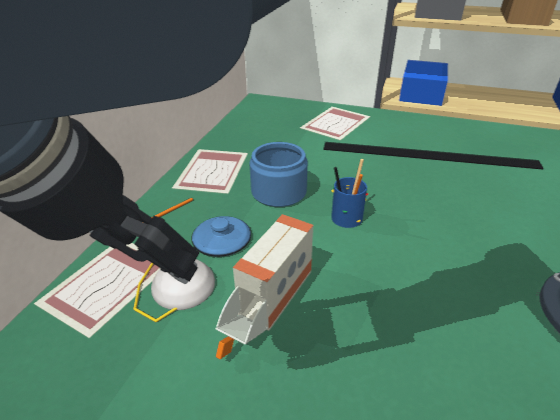

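The side view shows the spout folded out, with its lip at about (245,325) and the orange grip at (224,346). The slope and lip position match 60°. Next I'll go above the carton.

Request:
apply_moves(claw=[1, 1, 1, 1, 1], travel=[[-0.248, 0.018, 0.144], [-0.248, 0.018, 0.144], [-0.248, 0.018, 0.144], [-0.248, 0.018, 0.144], [-0.248, 0.018, 0.144]], turn=[[0.0057, 0.1465, -0.0027], [0.0057, 0.1465, -0.0027], [0.0057, 0.1465, -0.0027], [0.0057, 0.1465, -0.0027], [0.0057, 0.1465, -0.0027]])

```text
t: 5.97
tcp_pos: [0.5676, 0.1502, 0.2503]
tool_rot: [0.776, 0.63, -0.011, -0.002]
force: [0.1, -0.8, 0.3]
finger_gap: 0.998
gripper_force: 0.0
```

Request:
apply_moves(claw=[1, 1], travel=[[-0.02, 0, 0], [-0.02, 0, 0]], turn=[[0, 0, 0], [0, 0, 0]])

```text
t: 6.13
tcp_pos: [0.5649, 0.1343, 0.2501]
tool_rot: [0.777, 0.629, -0.013, -0.002]
force: [0.4, -0.2, -0.6]
finger_gap: 1.0
gripper_force: 0.0
```

```bash
python3 - <<'E'
from h import *
s=snap('wrist','w5.png');P=cloud(s);m=(abs(P[...,2]-.12)<.006)&(np.hypot(P[...,0]-.568,P[...,1]-.13)<.12)
r=cv2.minAreaRect((P[m][:,:2]*1000).astype(np.float32));print(r,P[m].max(0))
S=manip.sense();print(S['tcp_pos'],S['q'].round(3),rel([.5718,.1375,.056],pose(78.3,0)))
E
```

```text
((570.187255859375, 123.56331634521484), (160.53176879882812, 64.88465881347656), 78.47632598876953) [0.61753506 0.20839517 0.12285705]
[0.56570722 0.13684102 0.25011169] [ 0.052  0.434  1.474 -0.012  1.255  0.264] (array([0.0064, 0.0118, 0.2424]), array([-0.0059,  0.0053, -0.0013]))
```

View pics/w5.png

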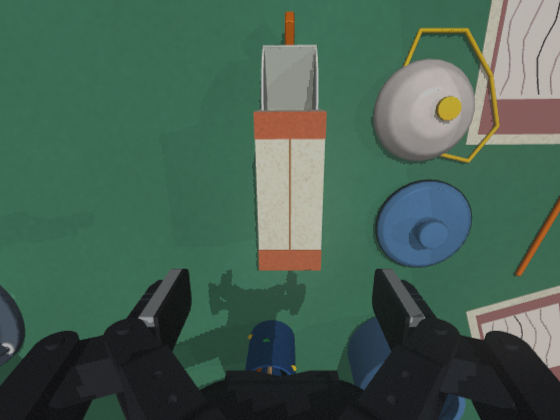

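The wrist view shows the chute fully out at (290,78), with the carton's top running from (256,111) to (322,270). Nothing lies beside it within reach of the fingers, so I'll descend and grip.

Request:
apply_moves(claw=[1, 1, 1, 1, 1], travel=[[0.003, 0.012, 0.05], [0.003, 0.012, 0.1], [0.003, 0.012, 0.15], [0.003, 0.012, 0.19], [0.003, 0.012, 0.22]], turn=[[-0.006, 0.005, -0.001], [-0.006, 0.005, -0.001], [-0.006, 0.005, -0.001], [-0.006, 0.005, -0.001], [-0.006, 0.005, -0.001]])

```text
t: 6.6
tcp_pos: [0.5707, 0.1392, 0.0703]
tool_rot: [0.774, 0.634, -0.002, -0.001]
force: [0.5, -0.1, -0.3]
finger_gap: 1.003
gripper_force: 0.0
```

```bash
python3 - <<'E'
from h import *
S=manip.sense();print(S['tcp_pos'],S['force'],rel([.572,.135,.056],pose(78.4,0)))
E
```

```text
[0.57065391 0.13918437 0.07025674] [ 0.52638768 -0.09968736 -0.2670653 ] (array([-0.0048,  0.0027,  0.0178]), array([-0.0011,  0.0005,  0.0013]))
```

Request:
apply_moves(claw=[1, 1, -1, -1, -1], travel=[[-0.0048, 0.0025, 0.0178], [-0.0048, 0.0025, 0.0178], [-0.0048, 0.0025, 0.0178], [-0.0048, 0.0025, 0.0178], [-0.0048, 0.0025, 0.0178]], turn=[[0, 0, 0], [0, 0, 0], [0, 0, 0], [0, 0, 0], [0, 0, 0]], newtons=70)

```text
t: 7.02
tcp_pos: [0.5739, 0.1345, 0.0603]
tool_rot: [0.774, 0.633, 0.0, 0.001]
force: [-0.2, 0.1, -3.5]
finger_gap: 0.737
gripper_force: 76.8
```

Request:
apply_moves(claw=[-1, -1, -1, -1, -1], travel=[[0, 0, 0], [0, 0, 0], [0, 0, -0.01], [0, 0, -0.03], [0, 0, -0.05]], turn=[[0, 0, 0], [0, 0, 0], [0, 0, 0], [0, 0, 0], [0, 0, 0]])

```text
t: 7.43
tcp_pos: [0.5727, 0.1333, 0.0989]
tool_rot: [0.774, 0.633, -0.002, -0.0]
force: [0.0, -0.3, -4.5]
finger_gap: 0.739
gripper_force: 77.5
```

```bash
python3 - <<'E'
from h import *
S=manip.sense();print(S['tcp_pos'],S['force'],S['finger_gap'],S['gripper_force'])
s=snap('side','s6.png')
E
```

```text
[0.57272321 0.13326219 0.0988799 ] [ 0.04200641 -0.34278696 -4.49817605] 0.7391236178642061 77.46024876250885
```

View pics/s6.png

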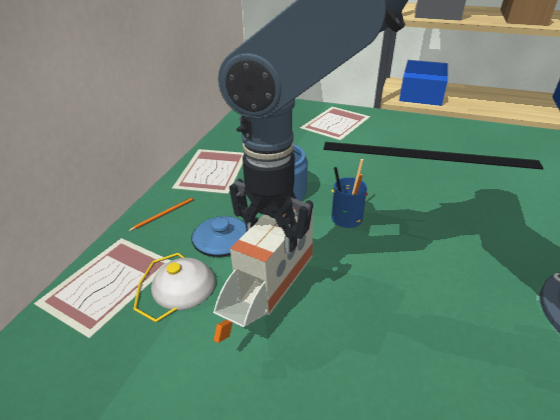

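The carton is up and level in the grip, with the chute at about (243,295). I'll plan a gentle transfer that turns the spout towards the robot and brings it over the jar.

```bash
cat > plan.py <<'E'
from h import *
from scipy.spatial.transform import Slerp
J=np.array([.6705,-.1895]);AZ=-15.8+180
S=np.array([np.cos(np.radians(AZ)),np.sin(np.radians(AZ)),0]);U=np.array([0,0,1.])
def pour(lipz,th,back=.015):
    t=np.radians(th);sp=np.cos(t)*S-np.sin(t)*U;up=np.sin(t)*S+np.cos(t)*U
    L=np.r_[J,lipz]-back*S
    return L-.1335*sp+.0175*up, pose(AZ,th)
def rows(wps):
    """wps: list of (pos,Rot) rows; chain calls of 5 from the measured pose"""
    st=manip.sense();p0=np.array(st['tcp_pos']);R0=Rn.from_quat(st['tool_rot'])
    for i in range(0,len(wps),5):
        print('call',i//5)
        b=wps[i:i+5]
        print([(R0.inv().apply(p-p0)/.8).round(4).tolist() for p,r in b]);print([((R0.inv()*r).as_rotvec()/np.pi).round(4).tolist() for p,r in b])
        p0,R0=b[-1]
def lin(a,b,n):
    sl=Slerp([0,1],Rn.concatenate([a[1],b[1]]))
    return [(a[0]+(b[0]-a[0])*s,sl(s)) for s in np.arange(1,n+1)/n]
E
python3 - <<'E'
from plan import *
st=manip.sense();a=(np.array(st['tcp_pos']),Rn.from_quat(st['tool_rot']))
up=(a[0]+[0,0,.165],pose(78.4,0))
g=pour(.24,0); print(up[0],g[0])
rows(lin(a,up,10)+lin(up,g,25))
E
```

```text
[0.57538845 0.13347596 0.2675135 ] [ 0.81338937 -0.22993362  0.2575    ]
call 0
[[-0.0, 0.0001, -0.0206], [-0.0, 0.0002, -0.0412], [-0.0, 0.0003, -0.0619], [-0.0, 0.0004, -0.0825], [-0.0001, 0.0005, -0.1031]]
[[0.0001, 0.0, 0.0001], [0.0003, 0.0, 0.0002], [0.0004, 0.0, 0.0003], [0.0006, 0.0001, 0.0004], [0.0007, 0.0001, 0.0004]]
call 1
[[-0.0, 0.0, -0.0206], [-0.0, 0.0001, -0.0412], [-0.0, 0.0001, -0.0619], [-0.0, 0.0002, -0.0825], [-0.0, 0.0002, -0.1031]]
[[0.0001, 0.0, 0.0001], [0.0003, 0.0, 0.0002], [0.0004, 0.0, 0.0003], [0.0006, 0.0001, 0.0004], [0.0007, 0.0001, 0.0004]]
call 2
[[-0.0154, 0.0153, 0.0005], [-0.0308, 0.0306, 0.001], [-0.0462, 0.0459, 0.0015], [-0.0616, 0.0612, 0.002], [-0.077, 0.0766, 0.0025]]
[[-0.0, 0.0, -0.0191], [-0.0, 0.0, -0.0381], [-0.0, 0.0, -0.0572], [-0.0, 0.0, -0.0763], [-0.0, 0.0, -0.0953]]
call 3
[[-0.0192, 0.0101, 0.0005], [-0.0385, 0.0202, 0.001], [-0.0577, 0.0303, 0.0015], [-0.077, 0.0403, 0.002], [-0.0962, 0.0504, 0.0025]]
[[0.0, 0.0, -0.0191], [0.0, 0.0, -0.0381], [0.0, 0.0, -0.0572], [0.0, 0.0, -0.0763], [0.0, 0.0, -0.0953]]
call 4
[[-0.0214, 0.004, 0.0005], [-0.0427, 0.0079, 0.001], [-0.0641, 0.0119, 0.0015], [-0.0854, 0.0158, 0.002], [-0.1068, 0.0198, 0.0025]]
[[-0.0, 0.0, -0.0191], [-0.0, 0.0, -0.0381], [-0.0, 0.0, -0.0572], [-0.0, 0.0, -0.0763], [-0.0, 0.0, -0.0953]]
call 5
[[-0.0216, -0.0025, 0.0005], [-0.0431, -0.005, 0.001], [-0.0647, -0.0076, 0.0015], [-0.0863, -0.0101, 0.002], [-0.1079, -0.0126, 0.0025]]
[[0.0, 0.0, -0.0191], [0.0, 0.0, -0.0381], [-0.0, 0.0, -0.0572], [0.0, 0.0, -0.0763], [0.0, 0.0, -0.0953]]
call 6
[[-0.0199, -0.0088, 0.0005], [-0.0397, -0.0175, 0.001], [-0.0596, -0.0263, 0.0015], [-0.0795, -0.0351, 0.002], [-0.0994, -0.0439, 0.0025]]
[[0.0, 0.0, -0.0191], [-0.0, 0.0, -0.0381], [0.0, 0.0, -0.0572], [0.0, 0.0, -0.0763], [-0.0, 0.0, -0.0953]]
```

Request:
apply_moves(claw=[-1, -1, -1, -1, -1], travel=[[0, 0, -0.02], [0, 0, -0.041], [0, 0, -0.062], [0, 0, -0.082], [0, 0, -0.103]], turn=[[0, 0, 0], [0, 0, 0], [0, 0, 0], [0, 0, 0], [0, 0, 0]])

```text
t: 7.9
tcp_pos: [0.5731, 0.1333, 0.1816]
tool_rot: [0.774, 0.633, -0.001, 0.0]
force: [1.0, 1.0, -3.9]
finger_gap: 0.737
gripper_force: 78.1
```

Request:
apply_moves(claw=[-1, -1, -1, -1, -1], travel=[[0, 0, -0.02], [0, 0, -0.041], [0, 0, -0.062], [0, 0, -0.082], [0, 0, -0.103]], turn=[[0, 0, 0], [0, 0, 0], [0, 0, 0], [0, 0, 0], [0, 0, 0]])

```text
t: 8.32
tcp_pos: [0.5729, 0.1334, 0.2638]
tool_rot: [0.774, 0.633, -0.001, 0.0]
force: [-0.5, -1.1, -4.2]
finger_gap: 0.743
gripper_force: 78.1
```

Request:
apply_moves(claw=[-1, -1, -1, -1, -1], travel=[[-0.0154, 0.0153, 0.0005], [-0.0308, 0.0306, 0.001], [-0.0462, 0.0459, 0.0015], [-0.0616, 0.0612, 0.002], [-0.077, 0.0766, 0.0025]], turn=[[0, 0, -0.0191], [0, 0, -0.0381], [0, 0, -0.0572], [0, 0, -0.0763], [0, 0, -0.0953]])

```text
t: 8.73
tcp_pos: [0.6212, 0.0603, 0.2611]
tool_rot: [0.67, 0.742, -0.001, -0.0]
force: [-0.3, 0.2, -4.4]
finger_gap: 0.738
gripper_force: 78.3
```

Request:
apply_moves(claw=[-1, -1, -1, -1, -1], travel=[[-0.0192, 0.0101, 0.0005], [-0.0385, 0.0202, 0.001], [-0.0577, 0.0303, 0.0015], [-0.077, 0.0403, 0.002], [-0.0962, 0.0504, 0.0025]], turn=[[0, 0, -0.0191], [0, 0, -0.0381], [0, 0, -0.0572], [0, 0, -0.0763], [0, 0, -0.0953]])

```text
t: 9.15
tcp_pos: [0.6689, -0.0124, 0.2589]
tool_rot: [0.552, 0.834, -0.001, -0.001]
force: [0.5, -0.0, -4.8]
finger_gap: 0.738
gripper_force: 78.3
```

Request:
apply_moves(claw=[-1, -1, -1, -1, -1], travel=[[-0.0214, 0.004, 0.0005], [-0.0427, 0.0079, 0.001], [-0.0641, 0.0119, 0.0015], [-0.0854, 0.0158, 0.002], [-0.1068, 0.0198, 0.0025]], turn=[[0, 0, -0.0191], [0, 0, -0.0381], [0, 0, -0.0572], [0, 0, -0.0763], [0, 0, -0.0953]])

```text
t: 9.57
tcp_pos: [0.7166, -0.0849, 0.2567]
tool_rot: [0.421, 0.907, -0.001, -0.001]
force: [-0.1, 0.3, -4.4]
finger_gap: 0.74
gripper_force: 78.3
```

Request:
apply_moves(claw=[-1, -1, -1, -1, -1], travel=[[-0.0216, -0.0025, 0.0005], [-0.0431, -0.005, 0.001], [-0.0647, -0.0076, 0.0015], [-0.0863, -0.0101, 0.002], [-0.1079, -0.0126, 0.0025]], turn=[[0, 0, -0.0191], [0, 0, -0.0381], [0, 0, -0.0572], [0, 0, -0.0763], [0, 0, -0.0953]])

```text
t: 9.98
tcp_pos: [0.7644, -0.1575, 0.2544]
tool_rot: [0.281, 0.96, -0.001, -0.001]
force: [0.8, 1.0, -4.5]
finger_gap: 0.734
gripper_force: 78.3
```

Request:
apply_moves(claw=[-1, -1, -1, -1, -1], travel=[[-0.0199, -0.0088, 0.0005], [-0.0397, -0.0175, 0.001], [-0.0596, -0.0263, 0.0015], [-0.0795, -0.0351, 0.002], [-0.0994, -0.0439, 0.0025]], turn=[[0, 0, -0.0191], [0, 0, -0.0381], [0, 0, -0.0572], [0, 0, -0.0763], [0, 0, -0.0953]])

```text
t: 10.4
tcp_pos: [0.8121, -0.23, 0.2521]
tool_rot: [0.135, 0.991, -0.001, -0.002]
force: [0.5, 0.8, -4.1]
finger_gap: 0.739
gripper_force: 78.3
```

```bash
cat > look.py <<'E'
from plan import *
import sys
st=manip.sense();print(st['tcp_pos'].round(4),st['q'].round(3),st['force'].round(2),st['finger_gap'])
for n in('top','side'):
    s=snap(n,n+sys.argv[1]+'.png');P=cloud(s);hsv=cv2.cvtColor(s['pixels'],cv2.COLOR_RGB2HSV)
    a=(P[...,:2]-J)@S[:2];b=(P[...,:2]-J)@np.array([-S[1],S[0]])
    o=(abs(b)<.04)&(abs(a)<.09)&(P[...,2]>.115)&(hsv[...,1]>140)&(hsv[...,0]<20)
    q=np.c_[a[o],b[o],P[o][:,2]];print(n,'orange rel jar',o.sum(),np.percentile(q,[3,50,97],axis=0).round(3).tolist() if o.sum()>5 else '')
E
python3 look.py 7; python3 - <<'E'
from plan import *
g=pour(.24,0);h=pour(.17,0); st=manip.sense();a=(np.array(st['tcp_pos']),Rn.from_quat(st['tool_rot']))
print(g[0]);rows(lin(a,g,1)+[pour(.24-.01*i,i*1.5) for i in range(1,10)])
E
```

```text
[ 0.8121 -0.23    0.2521] [-0.407  0.846  0.669 -0.002  1.63  -1.707] [ 0.52  0.76 -4.07] 0.7385011050741687
top orange rel jar 0 
side orange rel jar 222 [[-0.088, -0.027, 0.204], [-0.005, 0.001, 0.225], [0.015, 0.019, 0.313]]
[ 0.81338937 -0.22993362  0.2575    ]
call 0
[[-0.0001, 0.0039, -0.0081], [0.0005, 0.0039, 0.0001], [0.0012, 0.0039, 0.0082], [0.0021, 0.004, 0.0164], [0.003, 0.004, 0.0246]]
[[-0.001, -0.0005, -0.0002], [-0.001, -0.0089, -0.0002], [-0.001, -0.0172, -0.0002], [-0.001, -0.0255, -0.0002], [-0.001, -0.0339, -0.0001]]
call 1
[[0.0019, -0.0, 0.0081], [0.004, -0.0, 0.0162], [0.0062, -0.0, 0.0243], [0.0084, -0.0, 0.0324], [0.0108, 0.0, 0.0406]]
[[0.0, -0.0083, 0.0], [0.0, -0.0167, 0.0], [0.0, -0.025, 0.0], [0.0, -0.0333, 0.0], [0.0, -0.0417, -0.0]]
```

Request:
apply_moves(claw=[-1, -1, -1, -1, -1], travel=[[0, 0.0039, -0.0081], [0.0005, 0.0039, 0.0001], [0.0012, 0.0039, 0.0082], [0.0021, 0.004, 0.0164], [0.003, 0.004, 0.0246]], turn=[[-0.001, 0, 0], [-0.001, -0.0089, 0], [-0.001, -0.0172, 0], [-0.001, -0.0255, 0], [-0.001, -0.0339, 0]])

```text
t: 10.92
tcp_pos: [0.8104, -0.2236, 0.2343]
tool_rot: [0.136, 0.989, -0.006, 0.053]
force: [0.2, 0.1, -4.2]
finger_gap: 0.737
gripper_force: 78.4
```

Request:
apply_moves(claw=[-1, -1, -1, -1, -1], travel=[[0.0019, 0, 0.0081], [0.004, 0, 0.0162], [0.0062, 0, 0.0243], [0.0084, 0, 0.0324], [0.0108, 0, 0.0406]], turn=[[0, -0.0083, 0], [0, -0.0167, 0], [0, -0.025, 0], [0, -0.0333, 0], [0, -0.0417, 0]])

```text
t: 11.33
tcp_pos: [0.8052, -0.2221, 0.2012]
tool_rot: [0.135, 0.984, -0.015, 0.117]
force: [-0.7, 0.5, -3.7]
finger_gap: 0.738
gripper_force: 78.3
```

```bash
python3 look.py 8; python3 - <<'E'
from plan import *
rows([pour(.15,16),pour(.15,18.5),pour(.148,21),pour(.142,23),pour(.142,25),
pour(.14,27),pour(.14,29),pour(.14,31),pour(.14,33),pour(.14,34)]+[pour(.14,34+1.5*i) for i in range(1,11)])
E
```

```text
[ 0.8052 -0.2221  0.2012] [-0.416  0.737  1.056  0.04   1.115 -1.727] [-0.65  0.53 -3.7 ] 0.738078075703645
top orange rel jar 0 
side orange rel jar 307 [[-0.087, -0.038, 0.128], [-0.058, -0.009, 0.152], [0.016, 0.019, 0.247]]
call 0
[[-0.0041, -0.0068, -0.005], [-0.0027, -0.0068, -0.0122], [-0.0003, -0.0068, -0.0169], [0.003, -0.0068, -0.0152], [0.0049, -0.0067, -0.0208]]
[[0.0012, -0.0157, 0.0006], [0.0013, -0.0296, 0.0006], [0.0013, -0.0435, 0.0006], [0.0013, -0.0546, 0.0005], [0.0013, -0.0657, 0.0005]]
call 1
[[0.0019, -0.0, -0.0035], [0.003, -0.0, -0.0093], [0.0043, -0.0, -0.0151], [0.0057, -0.0, -0.0207], [0.0065, -0.0, -0.0236]]
[[0.0, -0.0111, -0.0], [0.0, -0.0222, -0.0], [0.0, -0.0333, -0.0], [0.0, -0.0444, -0.0], [-0.0, -0.05, -0.0]]
call 2
[[0.0006, 0.0, -0.0044], [0.0014, -0.0, -0.0087], [0.0022, 0.0, -0.013], [0.0032, 0.0, -0.0173], [0.0043, 0.0, -0.0216]]
[[0.0, -0.0083, 0.0], [0.0, -0.0167, -0.0], [-0.0, -0.025, -0.0], [0.0, -0.0333, -0.0], [0.0, -0.0417, -0.0]]
call 3
[[0.0006, -0.0, -0.0044], [0.0014, -0.0, -0.0087], [0.0022, -0.0, -0.013], [0.0032, -0.0, -0.0173], [0.0043, -0.0, -0.0216]]
[[0.0, -0.0083, 0.0], [-0.0, -0.0167, 0.0], [0.0, -0.025, 0.0], [0.0, -0.0333, -0.0], [-0.0, -0.0417, 0.0]]
```

View pics/side8.png

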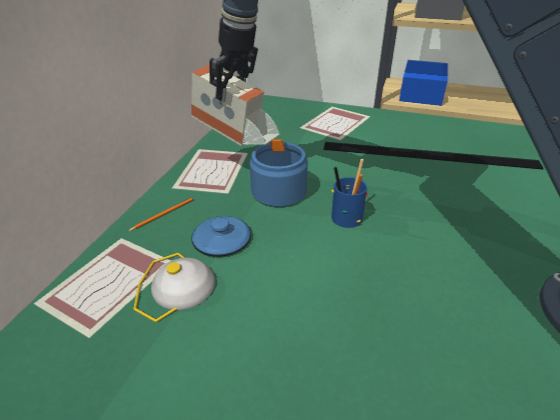

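The side view shows the carton nose-down with its grip at (277,146), centred over the jar mouth and clear of the rim. I'll tip it further around the lip.

Request:
apply_moves(claw=[-1, -1, -1, -1, -1], travel=[[-0.0041, -0.0068, -0.005], [-0.0027, -0.0068, -0.0122], [-0.0003, -0.0068, -0.0169], [0.003, -0.0068, -0.0152], [0.0049, -0.0067, -0.0208]], turn=[[0.0012, -0.0157, 0.0006], [0.0013, -0.0296, 0.0006], [0.0013, -0.0435, 0.0006], [0.0013, -0.0546, 0.0005], [0.0013, -0.0657, 0.0005]])

```text
t: 11.85
tcp_pos: [0.7963, -0.2258, 0.2162]
tool_rot: [0.134, 0.966, -0.03, 0.217]
force: [-1.4, 0.6, -5.5]
finger_gap: 0.74
gripper_force: 78.3
```

Request:
apply_moves(claw=[-1, -1, -1, -1, -1], travel=[[0.0019, 0, -0.0035], [0.003, 0, -0.0093], [0.0043, 0, -0.0151], [0.0057, 0, -0.0207], [0.0065, 0, -0.0236]], turn=[[0, -0.0111, 0], [0, -0.0222, 0], [0, -0.0333, 0], [0, -0.0444, 0], [0, -0.05, 0]])

```text
t: 12.27
tcp_pos: [0.7839, -0.2221, 0.2316]
tool_rot: [0.131, 0.946, -0.041, 0.292]
force: [-1.1, 0.1, -3.9]
finger_gap: 0.742
gripper_force: 78.4
```

Request:
apply_moves(claw=[-1, -1, -1, -1, -1], travel=[[0.0006, 0, -0.0044], [0.0014, 0, -0.0087], [0.0022, 0, -0.013], [0.0032, 0, -0.0173], [0.0043, 0, -0.0216]], turn=[[0, -0.0083, 0], [0, -0.0167, 0], [0, -0.025, 0], [0, -0.0333, 0], [0, -0.0417, 0]])

```text
t: 12.68
tcp_pos: [0.773, -0.219, 0.2447]
tool_rot: [0.128, 0.925, -0.049, 0.355]
force: [0.0, 0.9, -2.8]
finger_gap: 0.743
gripper_force: 78.4
```

```bash
python3 look.py 9; python3 - <<'E'
from plan import *
st=manip.sense();print(Rn.from_quat(st['tool_rot']).apply([0,0,1]),pour(.14,41.5)[0])
E
```

```text
[ 0.773  -0.219   0.2447] [-0.466  0.535  1.57   0.392  0.338 -2.086] [ 0.    0.93 -2.76] 0.7429440575476219
top orange rel jar 15 [[-0.031, -0.03, 0.252], [-0.029, -0.027, 0.255], [-0.024, -0.025, 0.258]]
side orange rel jar 311 [[-0.087, -0.031, 0.117], [-0.021, -0.004, 0.246], [-0.001, 0.025, 0.257]]
[ 0.64142935 -0.18089708 -0.74554989] [ 0.76998347 -0.21765098  0.2415665 ]
```

Request:
apply_moves(claw=[-1, -1, -1, -1, -1], travel=[[0.0006, 0, -0.0044], [0.0014, 0, -0.0087], [0.0022, 0, -0.013], [0.0032, 0, -0.0173], [0.0043, 0, -0.0216]], turn=[[0, -0.0083, 0], [0, -0.0167, 0], [0, -0.025, 0], [0, -0.0333, 0], [0, -0.0417, 0]])

```text
t: 13.2
tcp_pos: [0.7609, -0.2155, 0.2551]
tool_rot: [0.124, 0.9, -0.057, 0.413]
force: [1.2, 0.7, -3.8]
finger_gap: 0.737
gripper_force: 78.5
```

Request:
apply_moves(claw=[-1, -1, -1, -1, -1], travel=[[0, 0, 0], [0, 0, 0], [0, 0, 0], [0, 0, 0], [0, 0, 0]], turn=[[0, 0, 0], [0, 0, 0], [0, 0, 0], [0, 0, 0], [0, 0, 0]])

```text
t: 13.62
tcp_pos: [0.7606, -0.2162, 0.2542]
tool_rot: [0.124, 0.901, -0.058, 0.412]
force: [0.9, -0.4, -3.0]
finger_gap: 0.739
gripper_force: 78.5
```

Request:
apply_moves(claw=[-1, -1, -1, -1, -1], travel=[[0, 0, 0], [0, 0, 0], [0, 0, 0], [0, 0, 0], [0, 0, 0]], turn=[[0, 0, 0], [0, 0, 0], [0, 0, 0], [0, 0, 0], [0, 0, 0]])

```text
t: 14.03
tcp_pos: [0.76, -0.2161, 0.2536]
tool_rot: [0.125, 0.901, -0.057, 0.412]
force: [1.0, 0.0, -3.3]
finger_gap: 0.739
gripper_force: 78.5
```

```bash
python3 look.py 10; python3 - <<'E'
from plan import *
st=manip.sense();print(Rn.from_quat(st['tool_rot']).apply([0,0,1]),pour(.14,49)[0])
E
```

```text
[ 0.76   -0.2161  0.2536] [-0.481  0.513  1.691  1.044  0.179 -2.744] [ 0.96  0.02 -3.27] 0.7392442890762261
top orange rel jar 163 [[-0.02, -0.029, 0.126], [-0.011, -0.004, 0.138], [-0.002, 0.004, 0.256]]
side orange rel jar 356 [[-0.088, -0.031, 0.118], [-0.013, -0.003, 0.243], [-0.003, 0.028, 0.257]]
[ 0.72760624 -0.20626388 -0.654251  ] [ 0.75649964 -0.21383545  0.25223476]
```

View pics/side10.png

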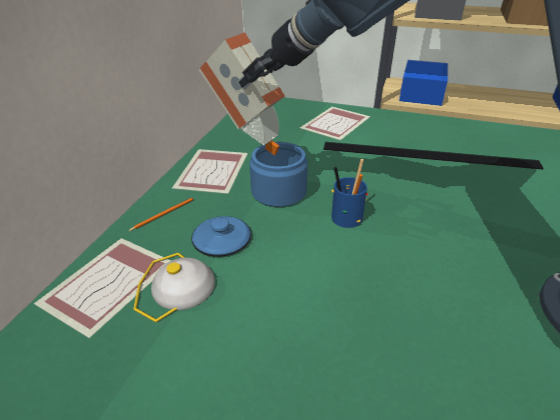

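The side view shows the carton at 49° with its lip and grip inside the mouth at (270,146), and no balls on the table. I'll tilt it back, lift it and count the balls in the jar.

```bash
python3 - <<'E'
from plan import *
W=[pour(.14+.01*i,49-4*i) for i in range(1,11)]+[pour(.24,6),pour(.24,3),pour(.24,0),pour(.25,0),pour(.25,0)]
rows(W)
E
```

```text
call 0
[[-0.006, 0.0016, 0.0009], [-0.0157, 0.0016, 0.0044], [-0.0246, 0.0015, 0.008], [-0.0327, 0.0015, 0.0115], [-0.04, 0.0015, 0.0149]]
[[-0.0001, 0.023, 0.0003], [-0.0001, 0.0452, 0.0002], [-0.0001, 0.0674, 0.0002], [-0.0001, 0.0897, 0.0002], [-0.0002, 0.1119, 0.0002]]
call 1
[[-0.0072, 0.0, 0.0008], [-0.0135, 0.0, 0.0016], [-0.0191, -0.0, 0.0024], [-0.0238, 0.0, 0.0031], [-0.0277, -0.0, 0.0037]]
[[-0.0, 0.0222, 0.0], [0.0, 0.0444, 0.0], [0.0, 0.0667, 0.0], [-0.0, 0.0889, 0.0], [-0.0, 0.1111, 0.0]]
call 2
[[-0.0009, 0.0, 0.0088], [-0.0014, 0.0, 0.0176], [-0.0014, 0.0, 0.0264], [-0.0033, 0.0, 0.014], [-0.0033, 0.0, 0.014]]
[[-0.0, 0.0167, -0.0], [0.0, 0.0333, 0.0], [0.0, 0.05, 0.0], [0.0, 0.05, 0.0], [0.0, 0.05, 0.0]]
```

Request:
apply_moves(claw=[-1, -1, -1, -1, -1], travel=[[-0.006, 0.0016, 0.0009], [-0.0157, 0.0016, 0.0044], [-0.0246, 0.0015, 0.008], [-0.0327, 0.0015, 0.0115], [-0.04, 0.0015, 0.0149]], turn=[[0, 0.023, 0], [0, 0.0452, 0], [0, 0.0674, 0], [0, 0.0897, 0], [0, 0.1119, 0]])

```text
t: 14.55
tcp_pos: [0.7863, -0.2205, 0.2669]
tool_rot: [0.128, 0.953, -0.032, 0.274]
force: [2.1, 2.0, -4.5]
finger_gap: 0.744
gripper_force: 78.4
```

Request:
apply_moves(claw=[-1, -1, -1, -1, -1], travel=[[-0.0072, 0, 0.0008], [-0.0135, 0, 0.0016], [-0.0191, 0, 0.0024], [-0.0238, 0, 0.0031], [-0.0277, 0, 0.0037]], turn=[[0, 0.0222, 0], [0, 0.0444, 0], [0, 0.0667, 0], [0, 0.0889, 0], [0, 0.1111, 0]])

```text
t: 14.97
tcp_pos: [0.8089, -0.2262, 0.2793]
tool_rot: [0.13, 0.985, -0.009, 0.109]
force: [1.0, 0.9, -3.7]
finger_gap: 0.735
gripper_force: 78.4
```

Request:
apply_moves(claw=[-1, -1, -1, -1, -1], travel=[[-0.0009, 0, 0.0088], [-0.0014, 0, 0.0176], [-0.0014, 0, 0.0264], [-0.0033, 0, 0.014], [-0.0033, 0, 0.014]], turn=[[0, 0.0167, 0], [0, 0.0333, 0], [0, 0.05, 0], [0, 0.05, 0], [0, 0.05, 0]])

```text
t: 15.38
tcp_pos: [0.8145, -0.2277, 0.2682]
tool_rot: [0.131, 0.991, 0.001, 0.033]
force: [0.1, -0.8, -2.1]
finger_gap: 0.74
gripper_force: 78.4
```

```bash
python3 look.py 11;  python3 - <<'E'
from plan import *
st=manip.sense();a=(np.array(st['tcp_pos']),Rn.from_quat(st['tool_rot']))
g=pour(.25,0);u=(np.array([.573,.135,.27]),pose(78.4,0))
rows(lin(a,u,20)+[(u[0]-[0,0,.02*i],u[1]) for i in range(1,10)])
s=snap('top');P=cloud(s);hsv=cv2.cvtColor(s['pixels'],cv2.COLOR_RGB2HSV)
m=(np.hypot(P[...,0]-J[0],P[...,1]-J[1])<.055)&(P[...,2]<.1);print('jar px',m.sum(),'white',(m&(hsv[...,1]<70)&(hsv[...,2]>90)).sum())
E
```

```text
[ 0.8145 -0.2277  0.2682] [-0.412  0.798  0.73   0.02   1.551 -1.72 ] [ 0.1  -0.78 -2.1 ] 0.7400838170618508
top orange rel jar 33 [[-0.003, -0.006, 0.223], [0.004, -0.006, 0.231], [0.013, -0.004, 0.239]]
side orange rel jar 257 [[-0.089, -0.033, 0.217], [-0.009, -0.005, 0.236], [0.013, 0.017, 0.327]]
call 0
[[0.0204, 0.018, -0.0012], [0.0408, 0.036, -0.0024], [0.0611, 0.054, -0.0036], [0.0815, 0.0719, -0.0048], [0.1019, 0.0899, -0.006]]
[[0.0009, 0.0007, 0.024], [0.0019, 0.0015, 0.0481], [0.0028, 0.0022, 0.0721], [0.0038, 0.003, 0.0962], [0.0047, 0.0037, 0.1202]]
call 1
[[0.0256, 0.0092, -0.0011], [0.0512, 0.0184, -0.0023], [0.0768, 0.0275, -0.0034], [0.1024, 0.0367, -0.0045], [0.1279, 0.0459, -0.0057]]
[[0.0009, 0.0007, 0.024], [0.0019, 0.0015, 0.0481], [0.0028, 0.0022, 0.0721], [0.0038, 0.003, 0.0962], [0.0047, 0.0037, 0.1202]]
call 2
[[0.0272, -0.0009, -0.0009], [0.0544, -0.0018, -0.0018], [0.0815, -0.0027, -0.0026], [0.1087, -0.0037, -0.0035], [0.1359, -0.0046, -0.0044]]
[[0.0009, 0.0007, 0.024], [0.0019, 0.0015, 0.0481], [0.0028, 0.0022, 0.0721], [0.0038, 0.003, 0.0962], [0.0047, 0.0037, 0.1202]]
call 3
[[0.0249, -0.0109, -0.0005], [0.0499, -0.0218, -0.001], [0.0748, -0.0326, -0.0015], [0.0997, -0.0435, -0.0019], [0.1247, -0.0544, -0.0024]]
[[0.0009, 0.0007, 0.024], [0.0019, 0.0015, 0.0481], [0.0028, 0.0022, 0.0721], [0.0038, 0.003, 0.0962], [0.0047, 0.0037, 0.1202]]
call 4
[[-0.0, 0.0, 0.025], [-0.0, 0.0, 0.05], [-0.0, -0.0, 0.075], [-0.0, -0.0, 0.1], [-0.0, -0.0, 0.125]]
[[-0.0, 0.0, -0.0], [-0.0, 0.0, -0.0], [-0.0, 0.0, -0.0], [-0.0, 0.0, -0.0], [-0.0, 0.0, -0.0]]
call 5
[[0.0, -0.0, 0.025], [0.0, -0.0, 0.05], [0.0, -0.0, 0.075], [0.0, -0.0, 0.1]]
[[0.0, 0.0, 0.0], [0.0, 0.0, 0.0], [0.0, 0.0, 0.0], [0.0, 0.0, 0.0]]
jar px 1227 white 258
```

Request:
apply_moves(claw=[-1, -1, -1, -1, -1], travel=[[0.0204, 0.018, -0.0012], [0.0408, 0.036, -0.0024], [0.0611, 0.054, -0.0036], [0.0815, 0.0719, -0.0048], [0.1019, 0.0899, -0.006]], turn=[[0.0009, 0.0007, 0.024], [0.0019, 0.0015, 0.0481], [0.0028, 0.0022, 0.0721], [0.0038, 0.003, 0.0962], [0.0047, 0.0037, 0.1202]])

```text
t: 15.95
tcp_pos: [0.7522, -0.1359, 0.2701]
tool_rot: [0.316, 0.948, 0.001, 0.026]
force: [0.7, -0.6, -3.0]
finger_gap: 0.736
gripper_force: 78.4
```

Request:
apply_moves(claw=[-1, -1, -1, -1, -1], travel=[[0.0256, 0.0092, -0.0011], [0.0512, 0.0184, -0.0023], [0.0768, 0.0275, -0.0034], [0.1024, 0.0367, -0.0045], [0.1279, 0.0459, -0.0057]], turn=[[0.0009, 0.0007, 0.024], [0.0019, 0.0015, 0.0481], [0.0028, 0.0022, 0.0721], [0.0038, 0.003, 0.0962], [0.0047, 0.0037, 0.1202]])

```text
t: 16.37
tcp_pos: [0.692, -0.0451, 0.2705]
tool_rot: [0.489, 0.872, 0.0, 0.018]
force: [0.7, -0.5, -4.5]
finger_gap: 0.741
gripper_force: 78.4
```

Request:
apply_moves(claw=[-1, -1, -1, -1, -1], travel=[[0.0272, -0.0009, -0.0009], [0.0544, -0.0018, -0.0018], [0.0815, -0.0027, -0.0026], [0.1087, -0.0037, -0.0035], [0.1359, -0.0046, -0.0044]], turn=[[0.0009, 0.0007, 0.024], [0.0019, 0.0015, 0.0481], [0.0028, 0.0022, 0.0721], [0.0038, 0.003, 0.0962], [0.0047, 0.0037, 0.1202]])

```text
t: 16.78
tcp_pos: [0.6318, 0.0454, 0.2708]
tool_rot: [0.644, 0.765, 0.0, 0.009]
force: [-0.3, 1.2, -3.1]
finger_gap: 0.742
gripper_force: 78.4
```

Request:
apply_moves(claw=[-1, -1, -1, -1, -1], travel=[[0.0249, -0.0109, -0.0005], [0.0499, -0.0218, -0.001], [0.0748, -0.0326, -0.0015], [0.0997, -0.0435, -0.0019], [0.1247, -0.0544, -0.0024]], turn=[[0.0009, 0.0007, 0.024], [0.0019, 0.0015, 0.0481], [0.0028, 0.0022, 0.0721], [0.0038, 0.003, 0.0962], [0.0047, 0.0037, 0.1202]])

```text
t: 17.2
tcp_pos: [0.5716, 0.136, 0.2711]
tool_rot: [0.776, 0.63, 0.0, -0.001]
force: [0.2, 0.8, -2.7]
finger_gap: 0.742
gripper_force: 78.4
```

```bash
python3 - <<'E'
from plan import *
s=snap('top','t12.png');im=cv2.imread('pics/t12.png')[160:265,345:465];cv2.imwrite('pics/jar12.png',cv2.resize(im,None,fx=5,fy=5,interpolation=cv2.INTER_CUBIC))
st=manip.sense();print(st['tcp_pos'],st['force'])
u=(np.array([.573,.135,.27]),pose(78.4,0))
print(rel(u[0],u[1]))
E
```

```text
[0.56828952 0.13984701 0.27101299] [-3.09830393  0.81492489 -3.69249274]
(array([-0.0047,  0.007 ,  0.0012]), array([-0.0017, -0.0015, -0.0014]))
```

View pics/jar12.png

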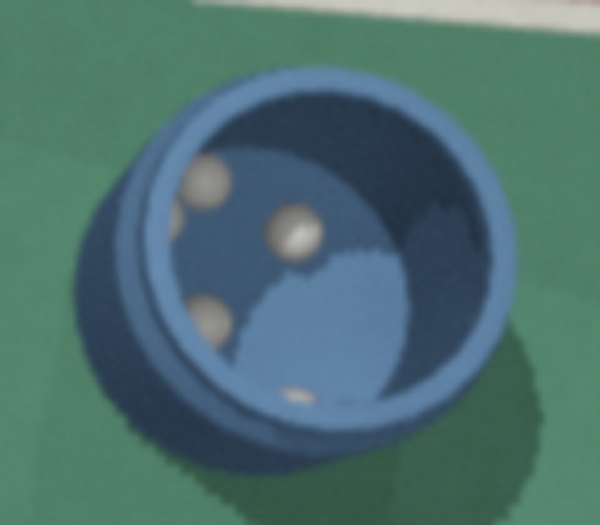

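The crop shows five balls on the jar floor at (203,181), (293,232), (205,323), (175,220) and (297,397). The near wall hides part of the floor, so I'll check the carton's weight for any that stayed in.

Request:
apply_moves(claw=[-1, -1, -1, -1, -1], travel=[[0, 0.003, 0], [0, 0.003, 0], [0, 0.003, 0], [0, 0.003, 0], [0, 0.003, 0]], turn=[[0, 0, 0], [0, 0, 0], [0, 0, 0], [0, 0, 0], [0, 0, 0]])

```text
t: 17.67
tcp_pos: [0.5754, 0.1339, 0.2695]
tool_rot: [0.775, 0.632, -0.001, -0.001]
force: [0.1, -0.3, -4.1]
finger_gap: 0.736
gripper_force: 78.5
```

```bash
python3 - <<'E'
from plan import *
F=[]
for i in range(25):
    manip.snapshot('top');F.append(manip.sense()['force'])
F=np.array(F);print(F.mean(0),F.std(0))
# table-wide check for stray small white blobs & lid/jar/cup positions
s=snap('side');P=cloud(s);hsv=cv2.cvtColor(s['pixels'],cv2.COLOR_RGB2HSV)
m=((P[...,2]>.008)&(P[...,2]<.03)&(hsv[...,1]<60)&(s['depth']>0)).astype(np.uint8)
n,l,st,c=cv2.connectedComponentsWithStats(m)
for i in range(1,n):
    if st[i,4]>15: print(st[i],P[l==i].mean(0).round(3))
S_=manip.sense();print(S_['tcp_pos'],rel([.572,.135,.07],pose(78.4,0)))
E
```

```text
[-0.04139594  0.0731074  -3.18913954] [0.58501227 0.55893089 0.49640204]
[293  11  93  10 346] [ 0.922 -2.13   0.019]
[   0   13  231  126 1370] [ 1.581 -0.772  0.019]
[390  33   6   6  26] [ 0.55  -1.736  0.019]
[380  55   8   6  37] [ 0.551 -1.335  0.019]
[151 262  63  46 986] [0.722 0.194 0.02 ]
[553 273   7  10  49] [ 0.072 -0.062  0.016]
[0.57491769 0.13468136 0.26939469] (array([-0.0004, -0.0027,  0.2493]), array([-0.0012, -0.0001, -0.    ]))
```

Request:
apply_moves(claw=[-1, -1, -1, -1, -1], travel=[[0, -0.0027, 0.03], [0, -0.0027, 0.065], [0, -0.0027, 0.1], [0, -0.0027, 0.135], [0, -0.0027, 0.17]], turn=[[-0.001, 0, 0], [-0.001, 0, 0], [-0.001, 0, 0], [-0.001, 0, 0], [-0.001, 0, 0]])

```text
t: 19.38
tcp_pos: [0.5726, 0.1353, 0.1325]
tool_rot: [0.775, 0.632, 0.0, 0.0]
force: [0.0, -0.1, -2.4]
finger_gap: 0.736
gripper_force: 78.6
```

Request:
apply_moves(claw=[-1, -1, -1, -1, -1], travel=[[0, 0, 0.03], [0, 0, 0.055], [0, 0, 0.072], [0, 0, 0.08], [0, 0, 0.08]], turn=[[0, 0, 0], [0, 0, 0], [0, 0, 0], [0, 0, 0], [0, 0, 0]])

```text
t: 19.8
tcp_pos: [0.5714, 0.1352, 0.0679]
tool_rot: [0.775, 0.632, -0.001, -0.001]
force: [-0.3, -0.0, -3.9]
finger_gap: 0.738
gripper_force: 78.5
```

```bash
python3 - <<'E'
from plan import *
s=snap('side')
S_=manip.sense();print(S_['tcp_pos'],S_['force'],rel([.572,.135,.058],pose(78.4,0)))
P=cloud(s);a=(P[...,:2]-[.57,.125])@np.array([.201,.98]);b=(P[...,:2]-[.57,.125])@np.array([-.98,.201])
m=(abs(a)<.09)&(abs(b)<.045);k=m&(b<-.028)&(P[...,2]>.0)
z=P[...,2];top=m&(z>.11)&(z<.15);print(np.percentile(z[top],[5,50,95]), top.sum())
for lo,hi in((-.075,-.04),(.04,.075)): 
    t=top&(a>lo)&(a<hi);print(t.sum(),np.median(z[t]) if t.any() else '')
E
```

```text
[0.5723087  0.13527203 0.06906289] [ 0.01916746  0.03928088 -2.49464809] (array([-0.0004, -0.0003,  0.0138]), array([-0.0004, -0.    , -0.    ]))
[0.11389792 0.12845363 0.1411366 ] 2210
8 0.12835563688074758
713 0.1287462003792169
```

Request:
apply_moves(claw=[-1, -1, -1, -1, -1], travel=[[0, 0, 0.004], [0, 0, 0.008], [0, 0, 0.0095], [0, 0, 0.0105], [0, 0, 0.0105]], turn=[[0, 0, 0], [0, 0, 0], [0, 0, 0], [0, 0, 0], [0, 0, 0]])

```text
t: 20.27
tcp_pos: [0.5724, 0.1353, 0.0613]
tool_rot: [0.775, 0.632, 0.0, -0.0]
force: [-0.5, -0.5, -2.6]
finger_gap: 0.739
gripper_force: 78.5
```

```bash
python3 - <<'E'
from plan import *
F=[]
for i in range(6):
    s=snap('side');F.append(manip.sense()['force'])
print(manip.sense()['tcp_pos'],np.mean(F,0))
P=cloud(s);a=(P[...,:2]-[.57,.125])@np.array([.201,.98]);b=(P[...,:2]-[.57,.125])@np.array([-.98,.201])
t=(abs(b)<.03)&(a>.04)&(a<.075)&(P[...,2]>.11)&(P[...,2]<.14);print(np.median(P[t][:,2]))
E
```

```text
[0.57234906 0.135299   0.06112658] [ 0.14163904 -0.09909893 -3.21034008]
0.12222897689710627
```

Request:
apply_moves(claw=[-1, -1, -1, -1], travel=[[0, 0, 0.0012], [0, 0, 0.0025], [0, 0, 0.0025], [0, 0, 0.0025]], turn=[[0, 0, 0], [0, 0, 0], [0, 0, 0], [0, 0, 0]])

```text
t: 20.9
tcp_pos: [0.5725, 0.1354, 0.0602]
tool_rot: [0.775, 0.632, 0.0, -0.0]
force: [-2.0, 0.0, 5.8]
finger_gap: 0.74
gripper_force: 79.1
```

```bash
python3 - <<'E'
from plan import *
F=[]
for i in range(6):
    s=snap('side');F.append(manip.sense()['force'])
print(manip.sense()['tcp_pos'],np.mean(F,0))
E
```

```text
[0.57247271 0.13543073 0.06019019] [-2.47577366  0.18219001  5.45369628]
```

Contact at +5.5 N, so the carton is standing on the table. I'll release it and rise.

Request:
apply_moves(claw=[1, 1, 1, 1, 1], travel=[[0, 0, -0.001], [0, 0, -0.001], [0, 0, -0.001], [0, 0, -0.001], [0, 0, -0.03]], turn=[[0, 0, 0], [0, 0, 0], [0, 0, 0], [0, 0, 0], [0, 0, 0]])

```text
t: 21.62
tcp_pos: [0.5691, 0.135, 0.0794]
tool_rot: [0.775, 0.632, -0.004, -0.003]
force: [0.1, -0.2, -1.0]
finger_gap: 1.0
gripper_force: 0.0
```

Request:
apply_moves(claw=[1, 1, 1, 1, 1], travel=[[0, 0, -0.05], [0, 0, -0.1], [0, 0, -0.15], [0, 0, -0.2], [0, 0, -0.25]], turn=[[0, 0, 0], [0, 0, 0], [0, 0, 0], [0, 0, 0], [0, 0, 0]])

```text
t: 22.03
tcp_pos: [0.572, 0.1351, 0.2849]
tool_rot: [0.775, 0.632, -0.0, -0.0]
force: [0.1, 0.2, -1.1]
finger_gap: 1.0
gripper_force: 0.0
```

```bash
python3 - <<'E'
from plan import *
st=manip.sense();print(st['tcp_pos'])
s=snap('wrist');P=cloud(s)
m=(abs(P[...,2]-.12)<.006)&(np.hypot(P[...,0]-.57,P[...,1]-.125)<.12)
print(cv2.minAreaRect((P[m][:,:2]*1000).astype(np.float32)),np.median(P[m][:,2]))
# wrist camera position in tool frame
R=Rn.from_quat(st['tool_rot']);cw=-s['R'].T@s['t'];print('cam',cw,R.inv().apply(cw-st['tcp_pos']),'axis',R.inv().apply(s['R'][2]))
# look straight at jar: camera over jar, tool yaw kept
for yaw in(78.4,):
    off=R.apply(R.inv().apply(cw-st['tcp_pos']))
    ax=s['R'][2]; h=.38
    cam=np.r_[J,.02]-ax*(h/-ax[2]); tcp=cam-off;print('tcp',tcp,rel(tcp,pose(yaw,0)))
E
```

```text
[0.57196547 0.13512694 0.28487838]
((568.8773803710938, 124.38189697265625), (160.64730834960938, 64.83514404296875), 78.28540802001953) 0.1200402832883407
cam [0.58941421 0.21339439 0.45059955] [ 0.08022746  0.00123531 -0.16569788] axis [-0.31386097  0.0015235   0.94946773]
tcp [ 0.67794438 -0.14477271  0.23427883] (array([-0.3183,  0.1925,  0.0766]), array([ 0.0052, -0.0014,  0.0001]))
```

Request:
apply_moves(claw=[1, 1, 1, 1, 1], travel=[[-0.3183, 0.1925, 0.04], [-0.3183, 0.1925, 0.04], [-0.3183, 0.1925, 0.04], [-0.3183, 0.1925, 0.04], [-0.3183, 0.1925, 0.04]], turn=[[0, 0, 0], [0, 0, 0], [0, 0, 0], [0, 0, 0], [0, 0, 0]])

```text
t: 22.5
tcp_pos: [0.642, -0.0617, 0.2601]
tool_rot: [0.775, 0.632, 0.0, -0.0]
force: [0.7, 0.8, 1.0]
finger_gap: 1.001
gripper_force: 0.0
```

Request:
apply_moves(claw=[1, 1, 1, 1, 1], travel=[[-0.094, 0.057, 0.012], [-0.094, 0.057, 0.012], [-0.094, 0.057, 0.012], [-0.094, 0.057, 0.012], [-0.094, 0.057, 0.012]], turn=[[0, 0, 0], [0, 0, 0], [0, 0, 0], [0, 0, 0], [0, 0, 0]])

```text
t: 22.92
tcp_pos: [0.6707, -0.1426, 0.25]
tool_rot: [0.775, 0.632, -0.0, -0.001]
force: [0.5, -0.4, 0.9]
finger_gap: 0.999
gripper_force: 0.0
```

```bash
python3 - <<'E'
from plan import *
s=snap('wrist','w13.png');P=cloud(s);hsv=cv2.cvtColor(s['pixels'],cv2.COLOR_RGB2HSV)
print(manip.sense()['tcp_pos'])
inj=(np.hypot(P[...,0]-J[0],P[...,1]-J[1])<.055)&(P[...,2]<.06)&(s['depth']>0)
print('floor px',inj.sum(),np.percentile(P[inj],[1,99],axis=0).round(3))
m=(inj&(hsv[...,1]<75)).astype(np.uint8)
m=cv2.morphologyEx(m,cv2.MORPH_OPEN,np.ones((3,3),np.uint8))
n,l,st,c=cv2.connectedComponentsWithStats(m)
for i in range(1,n):
    if st[i,4]>30: print(st[i],P[l==i].mean(0).round(3))
E
```

```text
[ 0.67063815 -0.14156615  0.25053218]
floor px 3810 [[ 0.619 -0.241  0.01 ]
 [ 0.721 -0.163  0.034]]
[264 188  17  17 235] [ 0.655 -0.171  0.029]
[246 194  21  43 466] [ 0.627 -0.194  0.03 ]
[302 202  17  16 220] [ 0.698 -0.198  0.029]
```

Request:
apply_moves(claw=[1, 1, 1, 1, 1], travel=[[-0.125, 0.02, -0.03], [-0.125, 0.02, -0.03], [-0.125, 0.02, -0.03], [-0.125, 0.02, -0.03], [-0.125, 0.02, -0.03]], turn=[[0, 0, 0], [0, 0, 0], [0, 0, 0], [0, 0, 0], [0, 0, 0]])

```text
t: 23.38
tcp_pos: [0.6667, -0.2429, 0.2757]
tool_rot: [0.775, 0.632, 0.0, -0.0]
force: [-0.9, 0.5, -0.6]
finger_gap: 1.0
gripper_force: 0.0
```

```bash
python3 - <<'E'
from plan import *
for nm in('wrist','top'):
    s=snap(nm,nm+'14.png');P=cloud(s);hsv=cv2.cvtColor(s['pixels'],cv2.COLOR_RGB2HSV)
    inj=(np.hypot(P[...,0]-J[0],P[...,1]-J[1])<.056)&(P[...,2]<.06)&(P[...,2]>0)&(s['depth']>0)
    print(nm,'floor px',inj.sum(),np.percentile(P[inj],[1,99],axis=0).round(3).tolist())
    m=(inj&(hsv[...,1]<95)).astype(np.uint8)
    n,l,st,c=cv2.connectedComponentsWithStats(m)
    for i in range(1,n):
        if st[i,4]>15: print(st[i],P[l==i].mean(0).round(3),np.ptp(P[l==i],axis=0).round(3))
E
```

```text
wrist floor px 6041 [[0.619, -0.242, 0.01], [0.723, -0.137, 0.034]]
[275  79  35  28 520] [ 0.699 -0.155  0.03 ] [0.04  0.037 0.025]
[245  84  19  19 272] [ 0.655 -0.146  0.029] [0.023 0.021 0.025]
[230 107  24  53 666] [ 0.627 -0.19   0.03 ] [0.024 0.066 0.025]
[250 106  18  19 264] [ 0.654 -0.172  0.029] [0.023 0.023 0.025]
[288 121  18  18 255] [ 0.698 -0.199  0.029] [0.022 0.021 0.025]
top floor px 1683 [[0.638, -0.243, 0.01], [0.724, -0.152, 0.035]]
[379 191  13  18 126] [ 0.704 -0.159  0.027] [0.039 0.025 0.026]
[397 200  13  13 131] [ 0.696 -0.197  0.027] [0.027 0.026 0.028]
[382 218  10  12  79] [ 0.656 -0.172  0.029] [0.023 0.022 0.025]
[401 237   8   4  19] [ 0.636 -0.211  0.024] [0.009 0.018 0.02 ]
```

All eight balls are in the jar (2+1+3+1+1), and the carton stands upright and free of the gripper.

```bash
python3 -c "
from station import manip
print(manip.sign_off())"
```

```text
the job is handed in; nothing more can be done
None
```

I handed the job in: the spout is fully out, all eight balls are in the mill jar (counted by camera), and the carton stands upright on the table again, at about 24 s of the 72 s limit.

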